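# Dust off a raw clay tile at the air gate

### The job

Lift the grey unfired rosette tile off the plywood board with a light grip, because it is brittle, and set it down gently, flat and square in the middle of the slatted stand beside the blower, then let go of it. Then pull the blower's spring-return air gate out by its black handle until the white pointer stands in the red band, and finish the program while still holding the gate there, since it snaps shut if released. Leave the band where it is set and do not disturb the fired tiles or the other things on the table.

Things in the scene. Friction and masses are not known exactly. Their poses are not given: they have to be found in the camera images.
- tile_centre (a point): Grey unfired clay tile with a rosette relief, 120 (x) x 60 (y) x 22 mm, about 0.26 kg; the point is its centre, 11 mm above its underside. Lies flat on the board in one of three places; either way round will do. Brittle: pinch across the 60 mm width with 20 to 35 N per finger; breaks above 110 N (both fingers added), pressed on the stand with over 70 N, or dropped from over 8 mm.
- stand_top (a point): Middle of the top of the fixed slatted wooden stand, 30 mm above the table. Stand: 180 (x) x 94 (y) mm; the tile's length goes along its x. The slats are as wide as the stand, so fingertips beside the tile must stay above them. An 8 mm high batten crosses each end, 158 mm apart inside; the long sides are open.
- handle (a point): Centre of the gate's black upright handle, 103 mm above the table: a block 16 (x) x 50 (y) x 50 mm high, top at 128 mm, standing on the 40 mm wide steel gate plate (top at 78 mm). Own -x, level and roughly towards the robot, is the pull direction. The handle moves with the gate.
- gate (a joint): How far the gate is pulled out, m: 0 shut, 0.095 fully out. A spring pulls it shut: 5 N at 0 and 1.1 N more per 10 mm (about 13 N at 0.075). It shuts by itself if released.
- band (a joint): Where the red band is set on the aluminium rule, as a gate travel in m: the white pointer is at the middle of the band when joint gate equals this value. The band is 12 mm wide. Set between 0.035 and 0.075; it is tight and stays put unless knocked.
- pointer (a point): Tip of the white pointer, 7 mm wide, fixed to the gate, over the aluminium rule beside the gate: 40 mm further out (own -x) than the handle, 40 mm to own +y of it and 24 mm lower. Moves with the gate.
- red_band (a point): Middle of the red band on the rule, on the pointer's line, 79 mm above the table; own -x is the pull direction.
- fired_a: A brick-red fired lattice tile, 120 x 60 x 22 mm, on the board; origin at the centre of its underside. Leave it.
- fired_b: The other brick-red fired lattice tile, same size and origin. Leave it.
- brush: A dusting brush lying on the table beyond the board, on its right. Leave it.
- jar: Amber lidded jar, 72 mm across, 95 mm high, origin at its foot. Leave it.
- cup: White cup, 84 mm across, 90 mm high, origin at its foot. Leave it.
- wedge_block: Wooden block 90 x 45 x 45 mm, origin at its foot. Leave it.
- bowl: Blue bowl 130 mm across, 50 mm high, origin at its foot. Leave it.
- board: Fixed plywood board 340 (x) x 150 (y) mm, 18 mm thick, origin at the centre of its underside. On it lie three tiles in a row along its x, their 120 mm length across the board, about 45 mm clear of each other: the grey one and two brick-red ones, in any order.
- blower: Fixed green blower box 170 x 170 mm, 130 mm high; origin at the foot of the middle of its front face, -x out of that face. The front face is 72 mm behind the handle block when the gate is shut. A 70 mm high guide bed and an aluminium rule run 240 mm out under the gate; an outlet nozzle on its -y side faces the stand.

How it is judged:
On the way, in this order (a step that is already met when the one before it is completed fails the run):
1. the tile lies flat and square in the middle of the stand, let go and at rest (x of tile_centre in the frame of stand_top between -0.016 and 0.016 m and y of tile_centre in the frame of stand_top between -0.014 and 0.014 m and z of tile_centre in the frame of stand_top below 0.014 m and angle between tile_centre's own z axis and vertical below 0.08 rad and angle between the x axis of tile_centre and the x axis of stand_top, either way round below 0.2 rad and contact force between the fingers and tile below 0.1 N and linear speed of tile below 0.02 m/s), for 0.2 s.
2. the gate is pulled out until the pointer stands in the red band (x of pointer in the frame of red_band between -0.006 and 0.006 m and contact force between the fingers and gate above 2 N), for 0.3 s.
At the end, for the whole second after the job is handed in: The tile rests flat on the stand, untouched, its centre within 16 mm lengthwise and 14 mm crosswise of the stand's middle and square to it within 0.2 rad; the fingers still hold the gate, still, with the pointer within 6 mm of the middle of the red band (all of step 1 and all of step 2 and velocity of joint gate between -0.01 and 0.01 m/s); the arm keeps its last pose, push and grip.
It fails at once if the raw tile is squeezed too hard (over 110 N, both fingers added) (contact force between the fingers and tile above 110 N).
It fails at once if the raw tile is pressed or knocked hard onto the stand (over 70 N) (contact force between tile and stand above 70 N).
It fails at once if the raw tile is dropped: let go more than 8 mm above the slats of the stand (contact force between the fingers and tile below 0.1 N and distance of tile_centre from where it was at the start of the episode above 0.04 m and z of tile_centre in the frame of stand_top above 0.019 m).
It fails at once if the red band is shifted (distance of red_band from where it was at the start of the episode above 0.004 m).
It fails at once if a fired tile or another thing on the table is disturbed (distance of any of fired_a, fired_b from where it was at the start of the episode above 0.015 m or distance of any of brush, jar, cup, wedge_block, bowl from where it was at the start of the episode above 0.02 m).
It also fails if it takes over 48 s, if anything falls off the work surface, if the arm or the gripper's body presses on something with over 40 N, if the wrist force passes 120 N, or if a joint passes its speed limit or range.

### The arm

A 6-joint arm with a two-finger parallel gripper is mounted at the origin on the work surface. World frame = base frame: x ahead of the robot, y to its left, z up, the work surface at z = 0. Lengths are in m, angles in rad, forces in N, time in s.
With the tool pointing down it reaches from about 0.3 to 0.75 m from the base axis. Payload 8.5 kg.
Tool frame: the origin (TCP) lies between the finger pads; the fingertips stand ctrl.tcp_to_tips ahead of it and the grasp point (between the pads) lies 11 mm behind it (ctrl.tcp_to_tips is the distance from the TCP to the fingertips, in m); x points along the fingers, z is the direction in which the jaws open and shut, and the axes are right-handed (so a half turn about x gives the same grasp; the last joint's range is limited). The gripper opens to 88 mm and grips with 3 to 60 N. Pads are 18 mm wide; open, the fingers measure 123 mm over their backs; the gripper's body (75 mm by 187 mm) begins 45 mm behind the grasp point.
Start: joints at [-0.215, 0.381, 1.297, -0, 1.464, -0.215], TCP at [0.55, 0, 0.247] pointing down, gripper open.
Joint ranges: [-3.11, 3.11], [-0.89, 2.33], [0.22, 2.48], [-1.42, 4.56], [0.17, 2.85], [-2.88, 2.88]. Speed limits (rad/s): [2.39, 2.39, 3.14, 3.14, 3.14, 3.14].

### API

Orientations are given as a unit quaternion [w, x, y, z].
In Python, from plant import ctrl gives the robot as it stands.
- The arm moves only by the shell command python3 -m crank 'ROWS' [OPENING] [FORCE]. ROWS is JSON, a list of rows, each a list of 2 entries, a list of its own where there are three numbers: the shift along the tool's x, y, z in m, then the turn, a rotation vector about the tool's x, y, z in rad. A call has 1 to 5 rows; each row is the pose to reach, as a shift and turn from the pose commanded when the call began, along the tool's axes at that moment; what a row does not reach only later rows make up. A row lasts 1/12 s, in which the tool goes at most 41.7 mm and 7.16 degrees, less where a joint would pass 70% of its speed; a pose out of reach is approached as far as the arm can. A call with a gripper value outside its range is refused whole. OPENING is the closure in counts, from 0 (fully open) to 255 (shut), set as the call begins (- or left out, the last holds). The fingers move at their own pace and stop on an object; FORCE is the grip in N (left out, the last holds). Time passes only in rows, so rows that repeat a pose let the fingers close. It gives the time, the measured TCP pose, the force and the opening at its end, in the units of the state.
- ctrl.read_state(): the state, without advancing time (a new reading comes with each control period).
- ctrl.camera(name): name is "scene" or "side" or "wrist"; returns the picture (420x560x3 uint8, red, green, blue); there is no depth.
- ctrl.calibration(name): a dict with "mtx" (3x3 intrinsics, pixels), "extrinsics" (4x4, takes a point from camera to world coordinates). Camera axes: x right, y down, z forward; pixel columns grow to the right and rows downward; lengths in m; the calibration is good to about 2 mm. A picture is of the moment at which its call begins: read the wrist's pose just before it. calibration takes no time and is no camera call; for the wrist camera it gives the pose at the moment of the call.
- ctrl.sign_off(): hands the job in, once; it reports no verdict.
The state is a dict: "clock": time; "joints": joint angles; "qvel": joint speeds; "tau": joint torques, N m; "tcp_pos": TCP position; "eef_rot": TCP orientation; "wrist_force": force on the tool from outside, world axes, zero at the start; "torque": the same for the moment, N m; "opening": finger opening in m.
Only numpy, scipy, OpenCV 4.12 (cv2) and the standard library are available. Lean on these libraries where they do the work, as an engineer would, in place of code of your own. Each camera call takes 0.05 s, during which the arm holds its last target.

## Working session

There is one attempt and no reset: what is moved stays moved. The work goes in short steps, Python scripts to look and compute and a shell command to move; the robot and the scene stay as the last step left them, time stands still between calls to the robot, and variables do not carry over. Pictures are saved under pics/ and viewed, and the job is handed in when it is done.

```bash
ls; mkdir -p pics; python3 - <<'E'
from plant import ctrl
import cv2
s=ctrl.read_state(); print(s); print(ctrl.tcp_to_tips)
for n in ["scene","side","wrist"]:
    c=ctrl.calibration(n); print(n,c["mtx"],c["extrinsics"])
    im=ctrl.camera(n); cv2.imwrite(f"pics/{n}0.png",im[:,:,::-1])
E
```

```text
pics
{'clock': 0.0, 'joints': array([-2.15355298e-01,  3.81200341e-01,  1.29824604e+00, -3.15252567e-06,
        1.46357629e+00, -2.15286713e-01]), 'qvel': array([-0.00016834,  0.00039577, -0.00125075,  0.00018005, -0.00032303,
        0.00135771]), 'tau': array([-6.18006070e-04, -4.37936819e+01, -2.24552107e+01,  7.13253510e-02,
        3.52583989e-02, -8.49877097e-05]), 'tcp_pos': array([5.49739992e-01, 2.33500998e-05, 2.46140386e-01]), 'eef_rot': array([7.06612450e-01, 1.31070445e-04, 7.07600750e-01, 8.28137910e-05]), 'wrist_force': array([-0.86381464,  0.04799032,  0.15982024]), 'torque': array([ 0.03311437,  0.03343392, -0.05911884]), 'opening': 0.08821960097504566}
0.008
scene [[416.43061629   0.         279.69570598]
 [  0.         416.43061629 214.12476707]
 [  0.           0.           1.        ]] [[-0.49450177  0.74949031 -0.44015029  1.08470417]
 [ 0.86913933  0.42169949 -0.25839187  0.30334077]
 [-0.00805105 -0.51032716 -0.85994265  1.16508115]
 [ 0.          0.          0.          1.        ]]
side [[415.56188766   0.         279.68427474]
 [  0.         415.56188766 208.84064654]
 [  0.           0.           1.        ]] [[ 0.8222017  -0.38690756  0.41747683  0.00298108]
 [-0.56910789 -0.57172225  0.59097367 -0.79525081]
 [ 0.01002862 -0.72348891 -0.69026315  0.99134397]
 [ 0.          0.          0.          1.        ]]
wrist [[371.03940697   0.         279.62104343]
 [  0.         371.03940697 213.95658461]
 [  0.           0.           1.        ]] [[ 9.99998541e-01  6.06938090e-04 -1.59703199e-03  5.51237454e-01]
 [ 1.15725498e-04 -9.56687184e-01 -2.91117878e-01  7.42957532e-02]
 [-1.70455056e-03  2.91117268e-01 -9.56685858e-01  3.85053095e-01]
 [ 0.00000000e+00  0.00000000e+00  0.00000000e+00  1.00000000e+00]]
```

View pics/scene0.png

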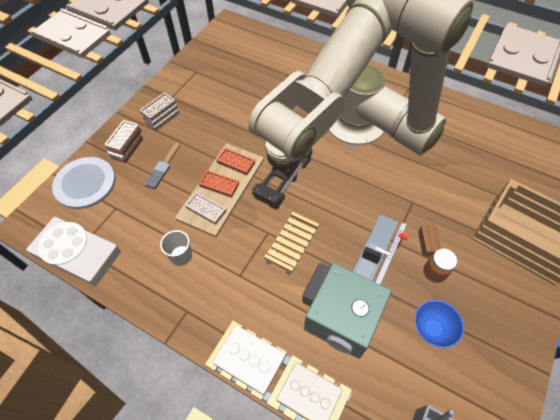

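View pics/side0.png

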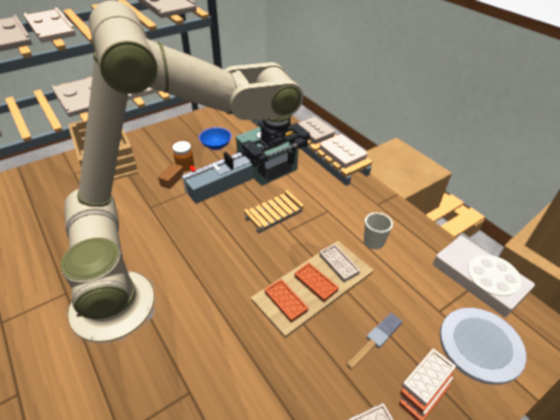

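View pics/wrist0.png

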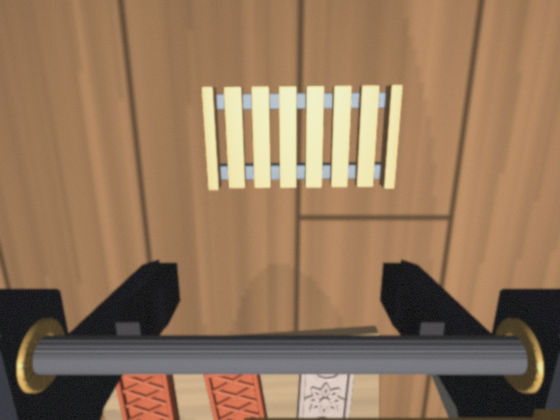

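The grey tile is farthest from the robot on the board: about (206,207) in scene and (340,262) in side. The stand is at about (302,137) in wrist. I'll zoom in to get corners.

```bash
python3 - <<'E'
import cv2,numpy as np
def crop(n,x0,y0,w,h,k,o):
    im=cv2.imread(f"pics/{n}0.png")[y0:y0+h,x0:x0+w]
    im=cv2.resize(im,None,fx=k,fy=k,interpolation=cv2.INTER_CUBIC)
    for i in range(0,w,10):
        cv2.putText(im,str(x0+i),(i*k,8),0,.3,(0,255,255),1); cv2.line(im,(i*k,10),(i*k,14),(0,255,255),1)
    for j in range(0,h,10): cv2.putText(im,str(y0+j),(0,j*k+4),0,.3,(0,255,255),1)
    cv2.imwrite(f"pics/{o}.png",im)
crop("scene",170,140,100,100,6,"c_tile")
crop("scene",345,205,110,90,7,"c_gate")
crop("side",245,230,130,100,6,"s_tile")
crop("side",175,120,130,100,6,"s_gate")
E
```

```text
(no output)
```

View pics/c_tile.png

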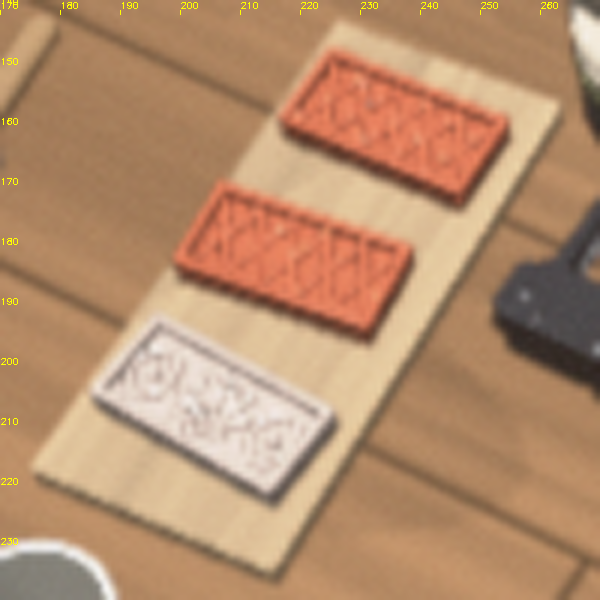

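View pics/c_gate.png

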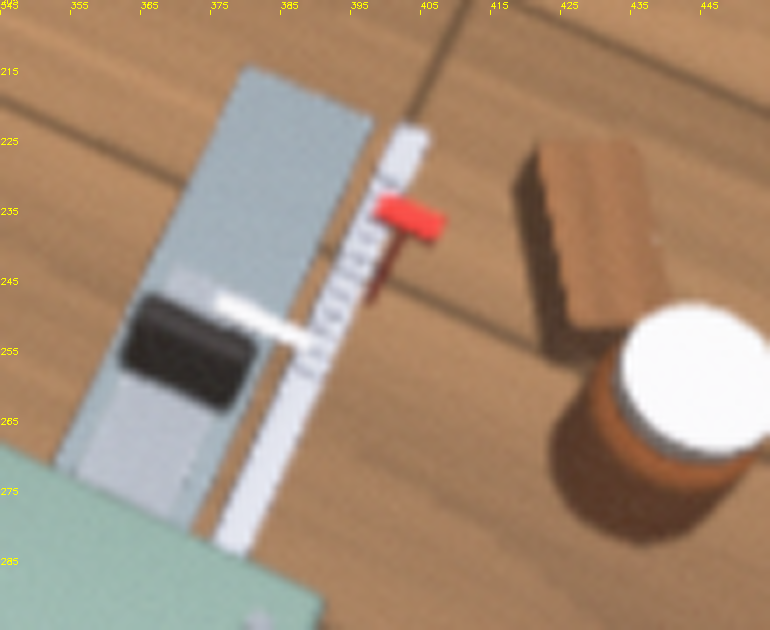

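View pics/s_tile.png

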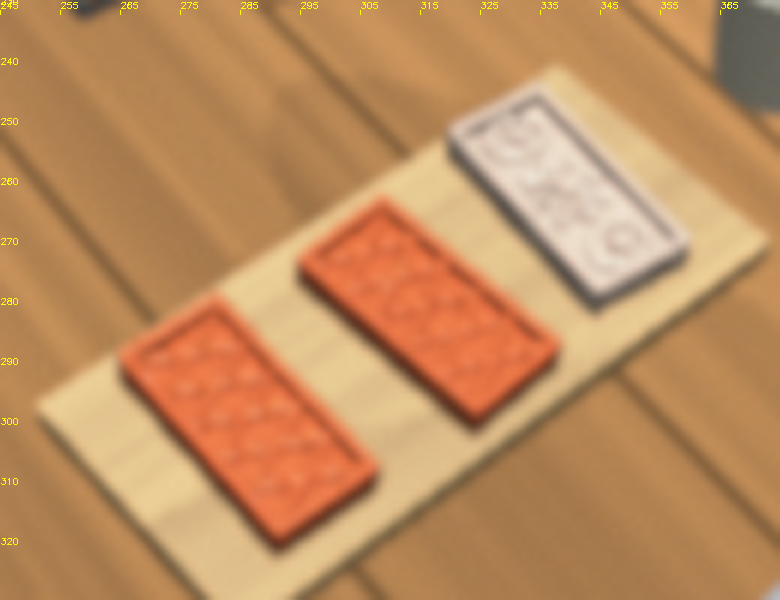

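View pics/s_gate.png

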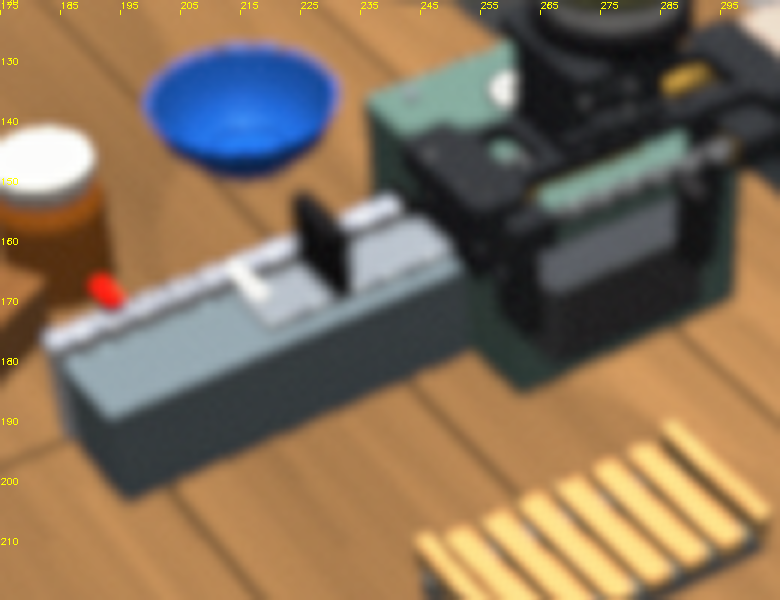

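```bash
cat > h.py <<'E'
import numpy as np
from plant import ctrl
from scipy.spatial.transform import Rotation as R
def onplane(n,uv,z,c=None):
    c=c or ctrl.calibration(n); E=np.array(c["extrinsics"]); K=np.array(c["mtx"])
    uv=np.atleast_2d(uv).astype(float); d=np.linalg.solve(K,np.c_[uv,np.ones(len(uv))].T).T@E[:3,:3].T
    o=E[:3,3]; return o+d*((z-o[2])/d[:,2])[:,None]
def proj(n,P,c=None):
    c=c or ctrl.calibration(n); E=np.linalg.inv(c["extrinsics"]); P=np.atleast_2d(P)
    q=(P@E[:3,:3].T+E[:3,3])@np.array(c["mtx"]).T; return q[:,:2]/q[:,2:]
def rotq(s): w,x,y,z=s["eef_rot"]; return R.from_quat([x,y,z,w])
E
python3 - <<'E'
from h import *
np.set_printoptions(precision=4,suppress=True)
def show(nm,P):
    print(nm,P[:,:2].tolist() and P[:,:2], 'mean',P.mean(0)[:2]); 
    e=np.roll(P,-1,0)-P; print('  edges',np.linalg.norm(e,axis=1),'ang',np.degrees(np.arctan2(e[:,1],e[:,0])))
show('tile scene',onplane("scene",[(196.7,193),(225.8,209.2),(215.8,222),(185.8,204.2)],.04))
show('tile side',onplane("side",[(320,252),(335,244.2),(360,270),(344.5,279.5)],.04))
show('stand wrist',onplane("wrist",[(203,87),(402,85),(397,189),(208,190)],.036))
c=lambda a:[(345+x/7,205+y/7) for x,y in a]
show('handle scene',onplane("scene",c([(148,293),(257,345),(245,368),(133,318)]),.128))
show('bed scene z.07',onplane("scene",c([(247,65),(375,120),(190,530),(55,465)]),.07))
show('ruler',onplane("scene",c([(398,124),(430,132),(250,552),(215,545)]),.076))
show('pointer tip',onplane("scene",c([(307,340)]),.079))
show('red',onplane("scene",c([(376,197),(447,218),(440,243),(374,215)]),.079))
s=lambda a:[(175+x/6,120+y/6) for x,y in a]
show('pointer side',onplane("side",s([(235,265)]),.079))
show('red side',onplane("side",s([(105,290)]),.079))
show('handle side',onplane("side",s([(298,195),(350,240)]),.128))
E
```

```text
tile scene [[ 0.5716 -0.3089]
 [ 0.5768 -0.1925]
 [ 0.6311 -0.1939]
 [ 0.6239 -0.3143]] mean [ 0.6009 -0.2524]
  edges [0.1165 0.0543 0.1206 0.0525] ang [ 87.4625  -1.4782 -93.439  174.106 ]
tile side [[ 0.5718 -0.2024]
 [ 0.6292 -0.2038]
 [ 0.6247 -0.3203]
 [ 0.5655 -0.3206]] mean [ 0.5978 -0.2618]
  edges [0.0574 0.1165 0.0593 0.1184] ang [  -1.4208  -92.194  -179.6741   86.9338]
stand wrist [[ 0.4824  0.0862]
 [ 0.6595  0.0879]
 [ 0.6638 -0.0068]
 [ 0.4816 -0.0078]] mean [0.5719 0.0399]
  edges [0.1771 0.0948 0.1822 0.0941] ang [   0.5483  -87.4081 -179.6625   89.4995]
handle scene [[0.5282 0.2518]
 [0.5281 0.2979]
 [0.5395 0.2976]
 [0.5411 0.2511]] mean [0.5342 0.2746]
  edges [0.0461 0.0114 0.0466 0.013 ] ang [ 90.1047  -1.3032 -88.0572 176.7566]
bed scene z.07 [[0.3742 0.242 ]
 [0.3729 0.3006]
 [0.5854 0.3056]
 [0.5864 0.2473]] mean [0.4797 0.2739]
  edges [0.0586 0.2126 0.0583 0.2123] ang [  91.3453    1.3545  -89.0409 -178.5682]
ruler [[0.3738 0.3099]
 [0.3708 0.3232]
 [0.5851 0.3299]
 [0.5891 0.3167]] mean [0.4797 0.3199]
  edges [0.0136 0.2144 0.0138 0.2155] ang [ 102.6524    1.7689  -72.8129 -178.194 ]
pointer tip [[0.4897 0.3145]] mean [0.4897 0.3145]
  edges [0.] ang [0.]
red [[0.4135 0.3147]
 [0.4083 0.3442]
 [0.4209 0.3459]
 [0.422  0.3171]] mean [0.4162 0.3305]
  edges [0.03   0.0127 0.0288 0.0088] ang [  99.9784    7.5308  -87.835  -164.0543]
pointer side [[0.4924 0.3074]] mean [0.4924 0.3074]
  edges [0.] ang [0.]
red side [[0.4177 0.3287]] mean [0.4177 0.3287]
  edges [0.] ang [0.]
handle side [[0.5282 0.2868]
 [0.5316 0.2323]] mean [0.5299 0.2595]
  edges [0.0546 0.0546] ang [-86.4914  93.5086]
```

The grey tile lies with its length along y, centred near (0.60,-0.257). The stand is near (0.572,0.040). The handle is near (0.533,0.274). The edge lengths agree with the given sizes. Next I'll move so the wrist camera sees the tile clearly.

```bash
python3 -m crank '[[[0,-0.04,0.01],[0,0,0]],[[0,-0.08,0.02],[0,0,0]],[[0,-0.12,0.03],[0,0,0]],[[0,-0.16,0.04],[0,0,0]],[[0,-0.2,0.05],[0,0,0]]]' && python3 -m crank '[[[0,-0.04,0],[0,0,0]],[[0,-0.08,0],[0,0,0]],[[0,-0.11,0],[0,0,0]],[[0,-0.11,0],[0,0,0]],[[0,-0.11,0],[0,0,0]]]'
python3 - <<'E'
from h import *
import cv2
print(ctrl.calibration("wrist")["extrinsics"][:3,3])
cv2.imwrite("pics/w1.png",ctrl.camera("wrist")[:,:,::-1])
E
```

```text
clock: 0.57
tcp_pos: [0.6, -0.2019, 0.2465]
eef_rot: [0.707, 0.0, 0.707, 0.0]
wrist_force: [0.8, -0.0, 0.1]
opening: 0.0882
clock: 0.98
tcp_pos: [0.5995, -0.3113, 0.2457]
eef_rot: [0.707, 0.001, 0.708, -0.0]
wrist_force: [0.4, 0.5, 0.8]
opening: 0.0884
[ 0.60117516 -0.2371552   0.38457356]
```

View pics/w1.png

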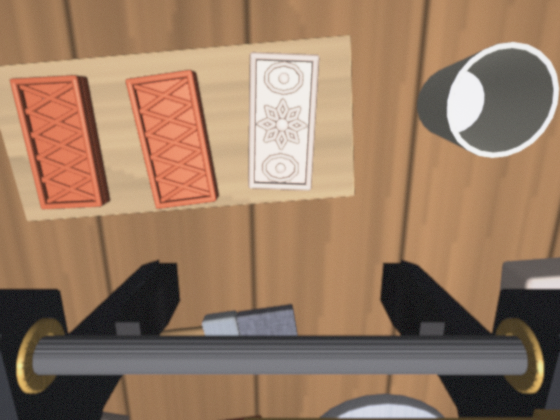

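The grey tile shows fully, with corners at about (250,54), (319,56), (311,190) and (249,187). The cup rim is centred at about (502,100).

```bash
python3 - <<'E'
from h import *
import cv2
np.set_printoptions(precision=4,suppress=True)
im=cv2.imread("pics/w1.png")[30:210,220:400]
cv2.imwrite("pics/w1c.png",cv2.resize(im,None,fx=3.3,fy=3.3,interpolation=cv2.INTER_CUBIC))
P=onplane("wrist",[(250,54),(319,56),(311,190),(249,187)],.04);print(P,P.mean(0))
e=np.roll(P,-1,0)-P; print(np.linalg.norm(e,axis=1),np.degrees(np.arctan2(e[:,1],e[:,0])))
print(onplane("wrist",[(502,100),(448,100)],.09), ctrl.read_state()["tcp_pos"])
P=onplane("wrist",[(0,67),(350,37),(354,195),(28,220)],.018);print(P)
P=onplane("wrist",[(127,80),(192,70),(215,202),(156,207),(80,76),(106,204)],.04);print(P)
E
```

```text
[[ 0.5754 -0.1968  0.04  ]
 [ 0.6348 -0.1984  0.04  ]
 [ 0.6307 -0.3166  0.04  ]
 [ 0.5717 -0.3136  0.04  ]] [ 0.6032 -0.2563  0.04  ]
[0.0594 0.1183 0.0591 0.1169] [ -1.5693 -91.9552 177.1538  88.1794]
[[ 0.7699 -0.2348  0.09  ]
 [ 0.7289 -0.2348  0.09  ]] [ 0.5998 -0.3099  0.2462]
[[ 0.3426 -0.2052  0.018 ]
 [ 0.6644 -0.1801  0.018 ]
 [ 0.6765 -0.327   0.018 ]
 [ 0.3391 -0.3537  0.018 ]]
[[ 0.4671 -0.2178  0.04  ]
 [ 0.5247 -0.2096  0.04  ]
 [ 0.5386 -0.3284  0.04  ]
 [ 0.4813 -0.3334  0.04  ]
 [ 0.4264 -0.2144  0.04  ]
 [ 0.4333 -0.3304  0.04  ]]
```

View pics/w1c.png

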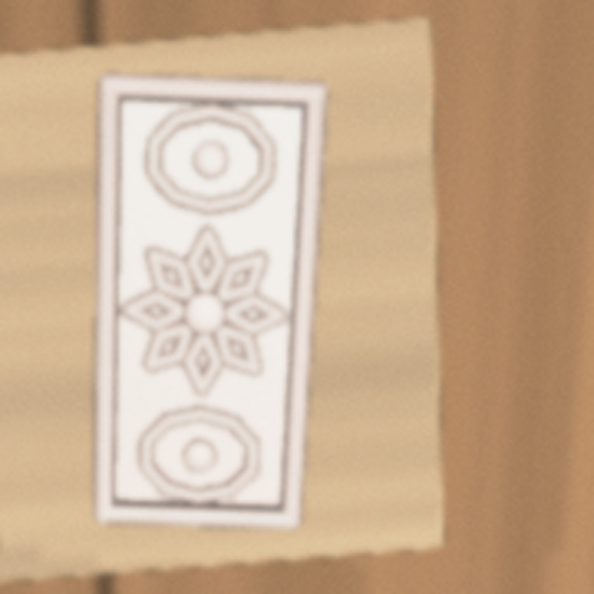

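Tile centre is (0.602,-0.257) with yaw about -2°. I'll approach with the jaws narrowed to about 76 mm, to keep clear of the neighbouring fired tile.

```bash
python3 -m crank '[[[0.02,0.03,0.001],[0.017,0,0]],[[0.05,0.053,0.002],[0.035,0,0]],[[0.09,0.053,0.002],[0.035,0,0]],[[0.13,0.053,0.002],[0.035,0,0]],[[0.15,0.053,0.002],[0.035,0,0]]]' 35 && python3 -m crank '[[[0,0,0],[0,0,0]],[[0,0,0],[0,0,0]]]'
python3 - <<'E'
from h import *
import cv2
for n in("wrist","side"): cv2.imwrite(f"pics/{n}2.png",ctrl.camera(n)[:,:,::-1])
E
```

```text
clock: 1.45
tcp_pos: [0.6007, -0.2535, 0.0928]
eef_rot: [0.705, 0.013, 0.709, -0.01]
wrist_force: [-0.1, 0.2, -0.2]
opening: 0.076
clock: 1.62
tcp_pos: [0.6022, -0.2557, 0.0971]
eef_rot: [0.707, 0.012, 0.707, -0.012]
wrist_force: [-0.5, 0.6, 0.8]
opening: 0.0759
```

View pics/wrist2.png

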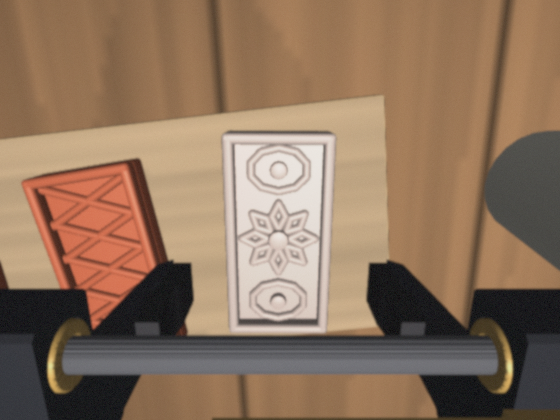

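View pics/side2.png

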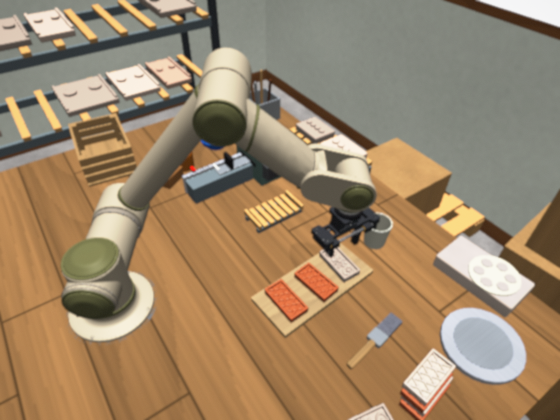

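The tile is square in view, centred at column 279 between the jaws (180 and 378). I'll descend and close at 27 N.

```bash
python3 -m crank '[[[0.03,-0.001,0],[0,0,0]],[[0.05,-0.001,0],[0,0,0]],[[0.066,-0.001,0],[0,0,0]],[[0.066,-0.001,0],[0,0,0]],[[0.066,-0.001,0],[0,0,0]]]' 35 27 && python3 -m crank '[[[0,0,0],[0,0,0]],[[0,0,0],[0,0,0]],[[0,0,0],[0,0,0]],[[0,0,0],[0,0,0]],[[0,0,0],[0,0,0]]]' 255 27 && python3 -m crank '[[[0,0,0],[0,0,0]],[[0,0,0],[0,0,0]],[[0,0,0],[0,0,0]]]'
```

```text
clock: 2.13
tcp_pos: [0.6026, -0.2582, 0.0323]
eef_rot: [0.708, 0.012, 0.706, -0.013]
wrist_force: [-0.7, 0.7, 0.3]
opening: 0.0759
clock: 2.55
tcp_pos: [0.6023, -0.2583, 0.0325]
eef_rot: [0.708, 0.012, 0.706, -0.013]
wrist_force: [-2.1, 0.3, 7.1]
opening: 0.0598
clock: 2.8
tcp_pos: [0.6023, -0.2583, 0.0325]
eef_rot: [0.708, 0.012, 0.706, -0.013]
wrist_force: [-2.8, 0.8, 7.1]
opening: 0.06
```

```bash
python3 -m crank '[[[-0.008,0,0],[0,0,0]],[[-0.025,0,0],[0,0,0]],[[-0.05,0,0],[0,0,0]],[[-0.08,0,0],[0,0,0]],[[-0.11,0,0],[0,0,0]]]' && python3 -m crank '[[[0,0,0],[0,0,0]],[[0,0,0],[0,0,0]]]'
python3 - <<'E'
from h import *
import cv2
for n in("wrist",): cv2.imwrite(f"pics/{n}3.png",ctrl.camera(n)[:,:,::-1])
print(ctrl.calibration("wrist")["extrinsics"])
E
```

```text
clock: 3.22
tcp_pos: [0.6016, -0.2577, 0.1422]
eef_rot: [0.707, 0.013, 0.707, -0.012]
wrist_force: [0.1, -0.2, -1.4]
opening: 0.06
clock: 3.38
tcp_pos: [0.6023, -0.2581, 0.1426]
eef_rot: [0.708, 0.012, 0.706, -0.013]
wrist_force: [0.5, -0.5, -3.6]
opening: 0.06
[[ 9.99392273e-01 -3.31449716e-02 -1.07933057e-02  6.05618321e-01]
 [-3.48515366e-02 -9.56091112e-01 -2.90989958e-01 -1.83556467e-01]
 [-6.74529768e-04  2.91189279e-01 -9.56665223e-01  2.79443311e-01]
 [ 0.00000000e+00  0.00000000e+00  0.00000000e+00  1.00000000e+00]]
```

View pics/wrist3.png

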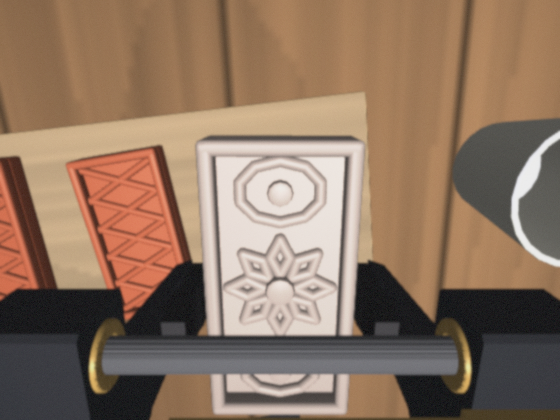

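The tile is held level and centred between the pads, with the rosette at (281,290). I'll work out its offset from the TCP and refine the stand's pose.

```bash
python3 - <<'E'
from h import *
import cv2
np.set_printoptions(precision=4,suppress=True)
P=onplane("wrist",[(197,139),(365,139),(347,413),(213,413)],.1501);print(P,P.mean(0)); print(onplane("wrist",[(281,290)],.148))
e=np.roll(P,-1,0)-P; print(np.linalg.norm(e,axis=1),np.degrees(np.arctan2(e[:,1],e[:,0])))
s=ctrl.read_state(); print(rotq(s).as_matrix(), rotq(s).inv().apply(P.mean(0)-s["tcp_pos"]))
im=cv2.imread("pics/wrist0.png")[70:210,190:420]
cv2.imwrite("pics/stand.png",cv2.resize(im,None,fx=3.4,fy=3.4,interpolation=cv2.INTER_CUBIC))
E
```

```text
[[ 0.5767 -0.195   0.1501]
 [ 0.6344 -0.197   0.1501]
 [ 0.6303 -0.3145  0.1501]
 [ 0.572  -0.3125  0.1501]] [ 0.6034 -0.2547  0.1501]
[[ 0.6036 -0.2549  0.148 ]]
[0.0577 0.1175 0.0584 0.1175] [ -1.9935 -91.9804 178.0416  87.6852]
[[-0.0002  0.035   0.9994]
 [ 0.0002  0.9994 -0.035 ]
 [-1.      0.0002 -0.0002]] [-0.0095  0.0031  0.0016]
```

View pics/stand.png

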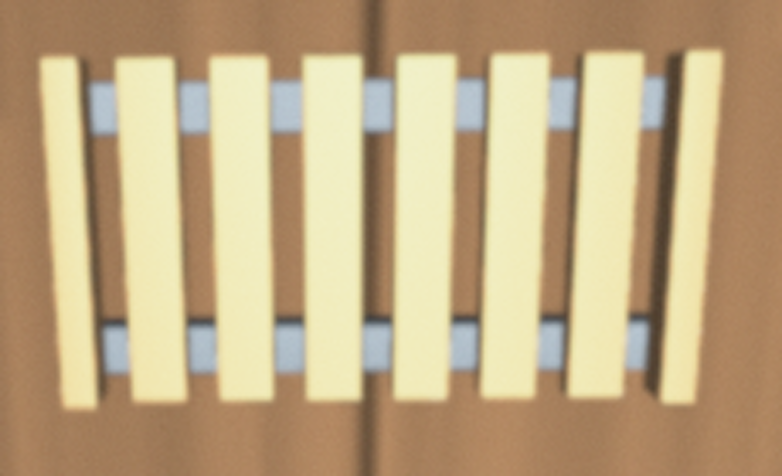

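```bash
python3 - <<'E'
from h import *
np.set_printoptions(precision=4,suppress=True)
c=dict(mtx=ctrl.calibration("wrist")["mtx"],extrinsics=np.array([[ 9.99998541e-01,6.06938090e-04,-1.59703199e-03,5.51237454e-01],[1.15725498e-04,-9.56687184e-01,-2.91117878e-01,7.42957532e-02],[-1.70455056e-03,2.91117268e-01,-9.56685858e-01,3.85053095e-01],[0,0,0,1]]))
for z,q in((.038,[(40,58),(723,50),(695,402),(62,408)]),(.03,[(116,57),(643,52),(622,397),(132,402)])):
    P=onplane("wrist",[(190+x/3.4,70+y/3.4) for x,y in q],z,c); e=np.roll(P,-1,0)-P
    print(P[:,:2],P.mean(0),np.linalg.norm(e,axis=1),np.degrees(np.arctan2(e[:,1],e[:,0])))
    print(proj("scene",P),proj("side",P))
E
```

```text
[[ 0.4817  0.0861]
 [ 0.6593  0.0881]
 [ 0.6605 -0.0055]
 [ 0.4822 -0.0073]] [0.5709 0.0404 0.038 ] [0.1777 0.0936 0.1783 0.0935] [   0.638   -89.2856 -179.4142   90.3108]
[[317.9262 224.3277]
 [290.8148 271.0264]
 [262.982  256.9244]
 [291.4155 211.7758]] [[244.2441 209.0244]
 [287.5045 189.047 ]
 [303.9221 204.0357]
 [259.6028 225.7484]]
[[ 0.5003  0.0867]
 [ 0.6406  0.0879]
 [ 0.6419 -0.0059]
 [ 0.5009 -0.0074]] [0.5709 0.0403 0.03  ] [0.1403 0.0938 0.141  0.0941] [   0.5174  -89.2095 -179.3728   90.3189]
[[315.1565 230.2493]
 [293.7871 266.9191]
 [266.1587 253.0706]
 [288.4906 217.4954]] [[249.0589 208.5042]
 [283.1169 192.7755]
 [299.4551 207.9545]
 [264.57   225.1499]]
```

Stand centre is (0.571,0.040) with yaw about +0.6°, and its edges match 180x94. I'll carry the tile over it, then turn by +92.6°.

```bash
python3 -m crank '[[[0,0.015,-0.002],[0,0,0]],[[0,0.045,-0.006],[0,0,0]],[[0,0.08,-0.01],[0,0,0]],[[0,0.115,-0.015],[0,0,0]],[[0,0.15,-0.02],[0,0,0]]]' && python3 -m crank '[[[0,0.035,-0.005],[0,0,0]],[[0,0.07,-0.01],[0,0,0]],[[0,0.105,-0.014],[0,0,0]],[[0,0.133,-0.018],[0,0,0]],[[0,0.147,-0.02],[0,0,0]]]' && python3 -m crank '[[[0,0,0],[-0.07,0,0]],[[0,0,0],[-0.17,0,0]],[[0,0,0],[-0.28,0,0]],[[0,0,0],[-0.39,0,0]],[[0,0,0],[-0.5,0,0]]]' && python3 -m crank '[[[0,0,0],[-0.11,0,0]],[[0,0,0],[-0.22,0,0]],[[0,0,0],[-0.33,0,0]],[[0,0,0],[-0.44,0,0]],[[0,0,0],[-0.55,0,0]]]' && python3 -m crank '[[[0,0,0],[-0.12,0,0]],[[0,0,0],[-0.24,0,0]],[[0,0,0],[-0.36,0,0]],[[0,0,0],[-0.46,0,0]],[[0,0,0],[-0.53,0,0]]]' && python3 -m crank '[[[0,0,0],[-0.03,0,0]],[[0,0,0],[-0.036,0,0]],[[0,0,0],[-0.036,0,0]]]'
python3 - <<'E'
from h import *
import cv2
for n in("wrist","side"): cv2.imwrite(f"pics/{n}4.png",ctrl.camera(n)[:,:,::-1])
np.set_printoptions(precision=4,suppress=True)
s=ctrl.read_state();print(s["tcp_pos"],rotq(s).as_matrix(),s["joints"])
E
```

```text
clock: 3.85
tcp_pos: [0.5859, -0.1049, 0.139]
eef_rot: [0.706, 0.013, 0.708, -0.012]
wrist_force: [-0.0, -1.3, -2.4]
opening: 0.0596
clock: 4.27
tcp_pos: [0.5705, 0.0441, 0.1393]
eef_rot: [0.706, 0.012, 0.708, -0.011]
wrist_force: [0.2, 0.4, -3.2]
opening: 0.0597
clock: 4.68
tcp_pos: [0.5717, 0.0403, 0.1395]
eef_rot: [0.687, -0.164, 0.688, 0.165]
wrist_force: [1.0, 1.0, -2.3]
opening: 0.0597
clock: 5.1
tcp_pos: [0.5717, 0.0402, 0.1396]
eef_rot: [0.616, -0.345, 0.618, 0.346]
wrist_force: [-0.8, -0.4, -3.1]
opening: 0.0597
clock: 5.52
tcp_pos: [0.5716, 0.0402, 0.1395]
eef_rot: [0.505, -0.494, 0.506, 0.495]
wrist_force: [0.1, 0.3, -1.7]
opening: 0.0593
clock: 5.77
tcp_pos: [0.5719, 0.0402, 0.1399]
eef_rot: [0.497, -0.502, 0.498, 0.503]
wrist_force: [0.4, 0.2, -2.2]
opening: 0.0598
[0.5721 0.0402 0.1403] [[-0.0009 -1.     -0.0092]
 [ 0.0001 -0.0092  1.    ]
 [-1.      0.0009  0.0001]] [-0.1361  0.5172  1.3952 -0.      1.2301 -1.7161]
```

View pics/wrist4.png

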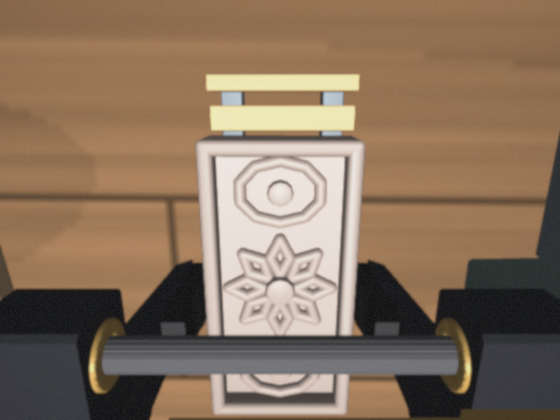

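View pics/side4.png

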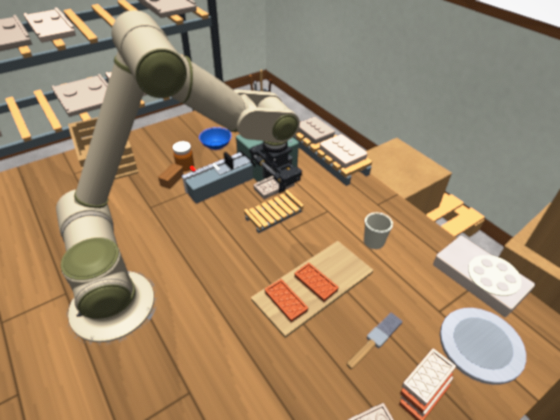

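```bash
python3 - <<'E'
from h import *
np.set_printoptions(precision=4,suppress=True)
P=onplane("wrist",[(206,75),(359,75)],.038);print(P)
P=onplane("wrist",[(200,139),(363,139),(347,413),(213,413)],.1478);print(P,P.mean(0))
for z in (.03,.06,.1): print(onplane("wrist",[(465,262),(540,235)],z))
import cv2
im=cv2.imread("pics/scene0.png")[220:360,280:400]
cv2.imwrite("pics/blow.png",cv2.resize(im,None,fx=4,fy=4,interpolation=cv2.INTER_CUBIC))
E
```

```text
[[ 0.4832 -0.0065  0.038 ]
 [ 0.4823  0.0868  0.038 ]]
[[0.5111 0.011  0.1478]
 [0.5106 0.0678 0.1478]
 [0.6296 0.0696 0.1478]
 [0.6302 0.0105 0.1478]] [0.5704 0.0397 0.1478]
[[0.609  0.1748 0.03  ]
 [0.5876 0.225  0.03  ]]
[[0.5957 0.1584 0.06  ]
 [0.5769 0.2026 0.06  ]]
[[0.578  0.1366 0.1   ]
 [0.5626 0.1727 0.1   ]]
```

View pics/blow.png

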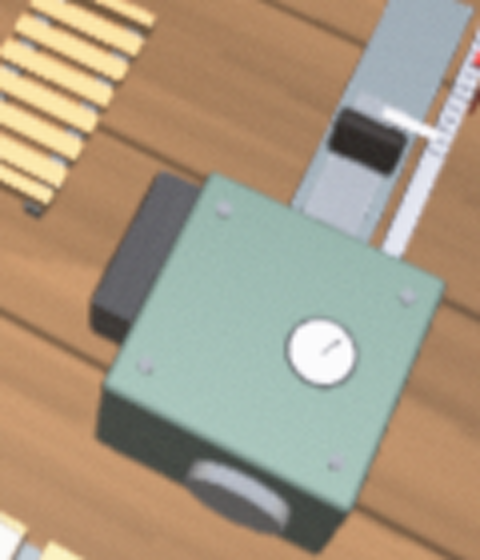

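```bash
python3 - <<'E'
from h import *
np.set_printoptions(precision=4,suppress=True)
q=[(280+x/4,220+y/4) for x,y in [(165,172),(95,300),(215,173),(440,285)]]
for z in (.09,.11,.13): print(z,onplane("scene",q,z))
E
```

```text
0.09 [[0.6158 0.1607 0.09  ]
 [0.7226 0.1618 0.09  ]
 [0.5993 0.1915 0.09  ]
 [0.5988 0.3595 0.09  ]]
0.11 [[0.6245 0.1633 0.11  ]
 [0.7294 0.1645 0.11  ]
 [0.6083 0.1936 0.11  ]
 [0.6079 0.3584 0.11  ]]
0.13 [[0.6333 0.166  0.13  ]
 [0.7361 0.1671 0.13  ]
 [0.6174 0.1957 0.13  ]
 [0.6169 0.3574 0.13  ]]
```

The tile is aligned, with its centre measured at (0.5704,0.0397), and the nozzle is clear at y>0.16. I'll lower to about 6 mm above the stand, then creep down.

```bash
python3 -m crank '[[[0.015,0,0],[0,0,0]],[[0.04,0,0],[0,0,0]],[[0.065,0,0],[0,0,0]],[[0.082,0,0],[0,0,0]],[[0.089,0,0],[0,0,0]]]' && python3 -m crank '[[[0,0,0],[0,0,0]],[[0,0,0],[0,0,0]],[[0,0,0],[0,0,0]]]'
python3 - <<'E'
from h import *
import cv2
cv2.imwrite("pics/wrist5.png",ctrl.camera("wrist")[:,:,::-1]); print(ctrl.read_state()["tcp_pos"],ctrl.read_state()["wrist_force"])
E
```

```text
clock: 6.28
tcp_pos: [0.5712, 0.0403, 0.0492]
eef_rot: [0.497, -0.501, 0.499, 0.504]
wrist_force: [-0.2, -0.7, -1.8]
opening: 0.06
clock: 6.53
tcp_pos: [0.573, 0.0401, 0.0529]
eef_rot: [-0.498, 0.503, -0.497, -0.502]
wrist_force: [0.2, 0.4, -1.9]
opening: 0.0599
[0.57302338 0.04017365 0.05302654] [ 0.17004332 -0.02294128 -1.18334884]
```

View pics/wrist5.png

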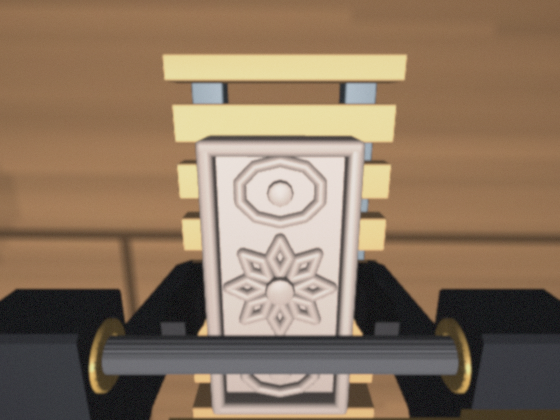

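The tile is nearly centred on the slats, with the batten spanning columns 164–406 and the tile's mid-column at 281. Now I'll creep down.

```bash
python3 -m crank '[[[0.002,0,0.001],[0,0,0]],[[0.004,0,0.001],[0,0,0]],[[0.005,0,0.001],[0,0,0]],[[0.006,0,0.001],[0,0,0]],[[0.006,0,0.001],[0,0,0]]]' && python3 -m crank '[[[0.0005,0,0],[0,0,0]],[[0.001,0,0],[0,0,0]],[[0.0015,0,0],[0,0,0]],[[0.0015,0,0],[0,0,0]],[[0.0015,0,0],[0,0,0]]]'
```

```text
clock: 7.0
tcp_pos: [0.5723, 0.0412, 0.0456]
eef_rot: [0.497, -0.502, 0.498, 0.503]
wrist_force: [-0.1, 0.4, -2.3]
opening: 0.0596
clock: 7.42
tcp_pos: [0.5724, 0.0412, 0.0445]
eef_rot: [-0.498, 0.503, -0.497, -0.502]
wrist_force: [-0.9, -0.5, 1.7]
opening: 0.0597
```

```bash
python3 -m crank '[[[0.0005,0,0],[0,0,0]],[[0.0005,0,0],[0,0,0]]]' && python3 -m crank '[[[0.0005,0,0],[0,0,0]],[[0.0005,0,0],[0,0,0]],[[0.0005,0,0],[0,0,0]],[[0.0005,0,0],[0,0,0]],[[0.0005,0,0],[0,0,0]]]' 30 && python3 -m crank '[[[-0.01,0,0],[0,0,0]],[[-0.03,0,0],[0,0,0]],[[-0.06,0,0],[0,0,0]],[[-0.09,0,0],[0,0,0]],[[-0.13,0,0],[0,0,0]]]'
python3 - <<'E'
from h import *
import cv2
cv2.imwrite("pics/wrist6.png",ctrl.camera("wrist")[:,:,::-1]); s=ctrl.read_state();print(s["tcp_pos"])
np.set_printoptions(precision=5,suppress=True);print(repr(ctrl.calibration("wrist")["extrinsics"]))
cv2.imwrite("pics/scene6.png",ctrl.camera("scene")[:,:,::-1])
E
```

```text
clock: 7.58
tcp_pos: [0.5724, 0.0412, 0.0445]
eef_rot: [-0.498, 0.503, -0.497, -0.502]
wrist_force: [-3.1, -0.8, 6.9]
opening: 0.06
clock: 8.0
tcp_pos: [0.5724, 0.0412, 0.0431]
eef_rot: [0.497, -0.503, 0.497, 0.503]
wrist_force: [0.7, 0.5, -0.0]
opening: 0.0777
clock: 8.42
tcp_pos: [0.5714, 0.0413, 0.1739]
eef_rot: [0.497, -0.502, 0.498, 0.503]
wrist_force: [0.6, 0.0, -0.5]
opening: 0.0777
[0.57453334 0.04105864 0.18297252]
array([[-0.0106 ,  0.95367,  0.30066,  0.49927],
       [ 0.99994,  0.01097,  0.00044,  0.0398 ],
       [-0.00288,  0.30065, -0.95373,  0.32094],
       [ 0.     ,  0.     ,  0.     ,  1.     ]])
```

View pics/wrist6.png

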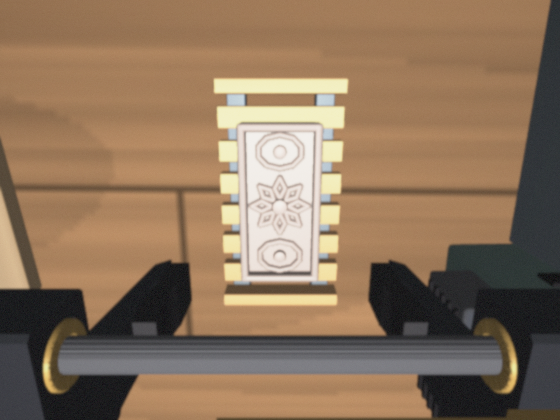

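The tile lies flat, let go and square on the stand. I'll check the lengthwise centring numerically and plan the move to the gate.

```bash
python3 - <<'E'
from h import *
np.set_printoptions(precision=4,suppress=True)
P=onplane("wrist",[(238,123),(323,123),(320,283),(242,283)],.052);print(P,P.mean(0))
Q=onplane("wrist",[(214,79),(348,79),(337,304),(224,304)],.038);print(Q,Q.mean(0))
s=ctrl.read_state();print(s["tcp_pos"],s["clock"])
E
```

```text
[[0.5169 0.0102 0.052 ]
 [0.5163 0.0694 0.052 ]
 [0.6406 0.0727 0.052 ]
 [0.6413 0.0105 0.052 ]] [0.5788 0.0407 0.052 ]
[[ 0.4876 -0.0077  0.038 ]
 [ 0.4867  0.0873  0.038 ]
 [ 0.6679  0.0899  0.038 ]
 [ 0.669  -0.0069  0.038 ]] [0.5778 0.0406 0.038 ]
[0.5746 0.0411 0.18  ] 8.5167
```

The tile is within about 1 mm of the stand's centre. Next I'll rise, move towards the gate and turn the jaws back along x.

```bash
python3 -m crank '[[[-0.03,0,0],[0.07,0,0]],[[-0.067,0,0.02],[0.17,0,0]],[[-0.067,0.03,0.05],[0.28,0,0]],[[-0.067,0.05,0.08],[0.39,0,0]],[[-0.067,0.074,0.11],[0.5,0,0]]]' 0 && python3 -m crank '[[[0,0,0.02],[0.11,0,0]],[[0,0,0.03],[0.22,0,0]],[[0,0,0.04],[0.33,0,0]],[[0,0,0.04],[0.44,0,0]],[[0,0,0.04],[0.55,0,0]]]' && python3 -m crank '[[[0,0,0],[0.11,0,0]],[[0,0,0],[0.22,0,0]],[[0,0,0],[0.33,0,0]],[[0,0,0],[0.43,0,0]],[[0,0,0],[0.5,0,0]]]' && python3 -m crank '[[[0,0,0],[0.003,0,0]],[[0,0,0],[0.003,0,0]],[[0,0,0],[0.003,0,0]]]'
python3 - <<'E'
from h import *
import cv2
cv2.imwrite("pics/wrist7.png",ctrl.camera("wrist")[:,:,::-1]); s=ctrl.read_state();print(s["tcp_pos"])
np.set_printoptions(precision=5,suppress=True);print(rotq(s).as_matrix())
E
```

```text
clock: 8.93
tcp_pos: [0.4963, 0.1514, 0.2408]
eef_rot: [0.608, -0.362, 0.607, 0.362]
wrist_force: [0.4, -0.1, 0.6]
opening: 0.0883
clock: 9.35
tcp_pos: [0.5159, 0.1863, 0.2402]
eef_rot: [0.683, -0.184, 0.683, 0.184]
wrist_force: [0.1, 0.3, 0.9]
opening: 0.0881
clock: 9.77
tcp_pos: [0.5159, 0.1857, 0.2404]
eef_rot: [0.707, -0.009, 0.707, 0.009]
wrist_force: [-0.6, 0.8, -0.9]
opening: 0.0879
clock: 10.02
tcp_pos: [0.516, 0.1857, 0.2403]
eef_rot: [0.707, -0.011, 0.707, 0.011]
wrist_force: [0.2, -0.9, 0.2]
opening: 0.0882
[0.51597724 0.18575043 0.24029673]
[[-0.00004 -0.02977  0.99956]
 [-0.       0.99956  0.02977]
 [-1.      -0.      -0.00004]]
```

View pics/wrist7.png

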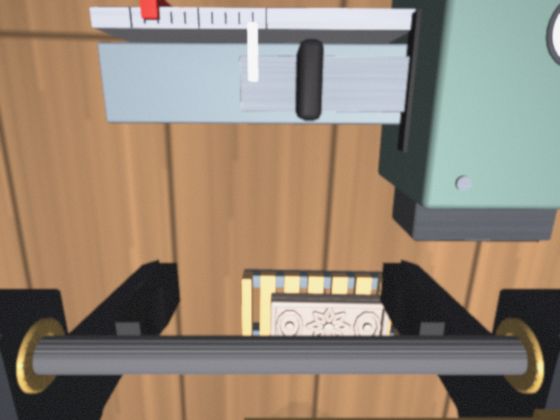

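The handle top is around (311,78). The pointer runs from (253,24) to (253,80), the red band is at columns 141–158, and the bed edges are nearly level in the image.

```bash
python3 - <<'E'
from h import *
import cv2
np.set_printoptions(precision=4,suppress=True)
im=cv2.imread("pics/wrist7.png")[0:140,80:430]
cv2.imwrite("pics/w7c.png",cv2.resize(im,None,fx=2.25,fy=2.25,interpolation=cv2.INTER_CUBIC))
print('handle top',onplane("wrist",[(310,42),(310,78),(310,117)],.128))
print('pointer',onplane("wrist",[(252.5,24),(253,80)],.079))
print('red',onplane("wrist",[(141,18),(149,18),(158,18)],.079))
print('bed',onplane("wrist",[(99,45),(390,42),(107,122),(400,122)],.07))
E
```

```text
handle top [[0.5327 0.2955 0.128 ]
 [0.5338 0.2745 0.128 ]
 [0.5351 0.2505 0.128 ]]
pointer [[0.4935 0.3132 0.079 ]
 [0.4942 0.2746 0.079 ]]
red [[0.4122 0.3148 0.079 ]
 [0.4181 0.3149 0.079 ]
 [0.4246 0.3151 0.079 ]]
bed [[0.3756 0.2968 0.07  ]
 [0.5978 0.3055 0.07  ]
 [0.3756 0.2395 0.07  ]
 [0.6128 0.2466 0.07  ]]
```

View pics/w7c.png

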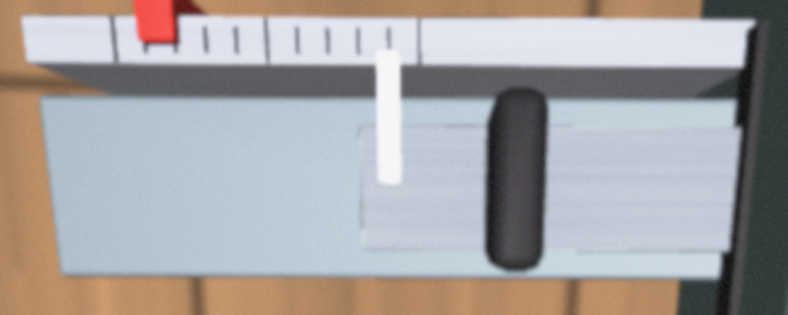

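Handle centre is (0.534,0.2745). Travel needed is pointer to band, 0.4935 - 0.4182, or about 0.075 m. I'll approach with the jaws at about 50 mm.

```bash
python3 -m crank '[[[0,0.03,0.007],[0,0,0]],[[0.02,0.06,0.014],[0,0,0]],[[0.04,0.08,0.019],[0,0,0]],[[0.06,0.088,0.0206],[0,0,0]],[[0.072,0.088,0.0206],[0,0,0]]]' 109 30 && python3 -m crank '[[[0,0,0],[0,0,0]],[[0,0,0],[0,0,0]],[[0,0,0],[0,0,0]]]'
python3 - <<'E'
from h import *
import cv2
cv2.imwrite("pics/wrist8.png",ctrl.camera("wrist")[:,:,::-1]); s=ctrl.read_state();print(s["tcp_pos"])
cv2.imwrite("pics/side8.png",ctrl.camera("side")[90:240,140:320,::-1].repeat(3,0).repeat(3,1))
E
```

```text
clock: 10.48
tcp_pos: [0.5335, 0.276, 0.1658]
eef_rot: [0.706, -0.011, 0.708, 0.011]
wrist_force: [0.6, -0.5, -0.0]
opening: 0.0571
clock: 10.73
tcp_pos: [0.5346, 0.2741, 0.1694]
eef_rot: [0.708, -0.01, 0.706, 0.01]
wrist_force: [0.5, -0.4, 0.6]
opening: 0.0505
[0.53466322 0.27409821 0.16955852]
```

View pics/wrist8.png

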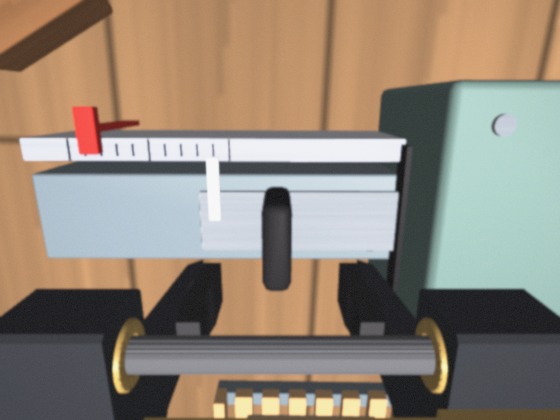

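View pics/side8.png

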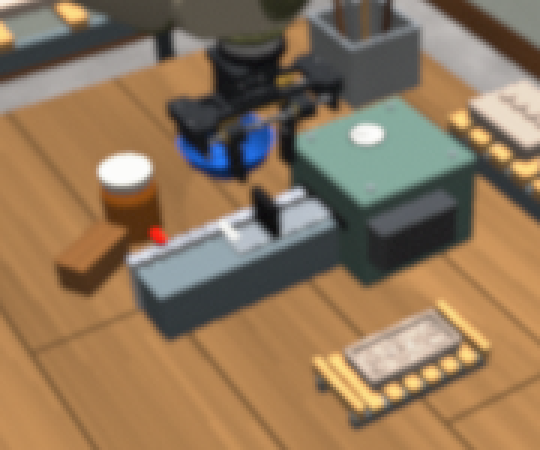

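The handle (column 277) sits midway between the fingers (222 and 338). Descending to grasp.

```bash
python3 - <<'E'
from h import *
np.set_printoptions(precision=4,suppress=True)
P=onplane("wrist",[(213,158),(88,152)],.079);print(P,np.linalg.norm(P[0]-P[1]))
E
python3 -m crank '[[[0.02,0,0],[0,0,0]],[[0.045,0,0],[0,0,0]],[[0.065,0,0],[0,0,0]],[[0.073,0,0],[0,0,0]],[[0.073,0,0],[0,0,0]]]' && python3 -m crank '[[[0,0,0],[0,0,0]],[[0,0,0],[0,0,0]],[[0,0,0],[0,0,0]],[[0,0,0],[0,0,0]],[[0,0,0],[0,0,0]]]' 255 40 && python3 -m crank '[[[0,0,0],[0,0,0]],[[0,0,0],[0,0,0]],[[0,0,0],[0,0,0]],[[0,0,0],[0,0,0]],[[0,0,0],[0,0,0]]]'
```

```text
[[0.4937 0.3135 0.079 ]
 [0.4171 0.3151 0.079 ]] 0.07668074597164003
clock: 11.25
tcp_pos: [0.5338, 0.2739, 0.0943]
eef_rot: [0.706, -0.01, 0.708, 0.01]
wrist_force: [-1.0, -0.9, -0.2]
opening: 0.0503
clock: 11.67
tcp_pos: [0.5344, 0.2744, 0.0959]
eef_rot: [0.707, -0.01, 0.707, 0.01]
wrist_force: [-0.2, -1.3, 0.5]
opening: 0.0198
clock: 12.08
tcp_pos: [0.533, 0.2743, 0.0958]
eef_rot: [0.706, -0.01, 0.708, 0.01]
wrist_force: [-6.9, -1.2, 6.3]
opening: 0.0154
```

Gripped at 15.4 mm. I'll pull 65 mm gently, then look.

```bash
python3 -m crank '[[[0,0,-0.004],[0,0,0]],[[0,0,-0.012],[0,0,0]],[[0,0,-0.02],[0,0,0]],[[0,0,-0.028],[0,0,0]],[[0,0,-0.035],[0,0,0]]]' && python3 -m crank '[[[0,0,-0.008],[0,0,0]],[[0,0,-0.016],[0,0,0]],[[0,0,-0.024],[0,0,0]],[[0,0,-0.03],[0,0,0]],[[0,0,-0.03],[0,0,0]]]' && python3 -m crank '[[[0,0,0],[0,0,0]],[[0,0,0],[0,0,0]]]'
python3 - <<'E'
from h import *
import cv2
im=ctrl.camera("wrist")[:,:,::-1]; cv2.imwrite("pics/wrist9.png",im); s=ctrl.read_state();print(s["tcp_pos"])
E
```

```text
clock: 12.5
tcp_pos: [0.5006, 0.2735, 0.0959]
eef_rot: [0.709, -0.009, 0.705, 0.01]
wrist_force: [9.8, 2.2, -3.1]
opening: 0.0156
clock: 12.92
tcp_pos: [0.4707, 0.2728, 0.0958]
eef_rot: [0.709, -0.009, 0.705, 0.01]
wrist_force: [11.0, 1.5, -4.6]
opening: 0.0157
clock: 13.08
tcp_pos: [0.4716, 0.2728, 0.0958]
eef_rot: [0.709, -0.009, 0.705, 0.01]
wrist_force: [11.4, 2.5, -3.8]
opening: 0.0156
[0.47165621 0.27279278 0.09584875]
```

View pics/wrist9.png

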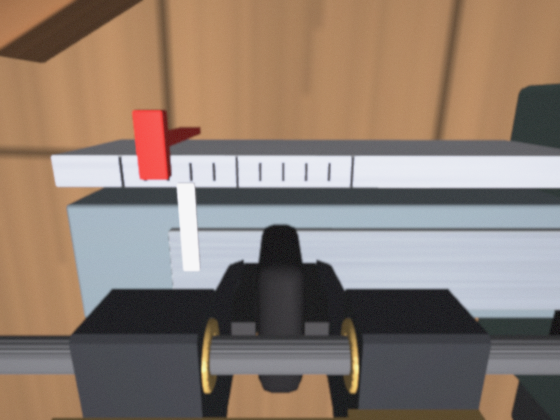

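```bash
python3 - <<'E'
from h import *
import cv2
np.set_printoptions(precision=4,suppress=True)
P=onplane("wrist",[(187,185),(139,179),(169,179),(154,179)],.079);print(P)
im=cv2.imread("pics/wrist9.png")[100:285,50:300]
cv2.imwrite("pics/w9c.png",cv2.resize(im,None,fx=3.2,fy=3.2,interpolation=cv2.INTER_CUBIC))
E
```

```text
[[0.4322 0.3116 0.079 ]
 [0.412  0.3137 0.079 ]
 [0.4247 0.314  0.079 ]
 [0.4183 0.3138 0.079 ]]
```

View pics/w9c.png

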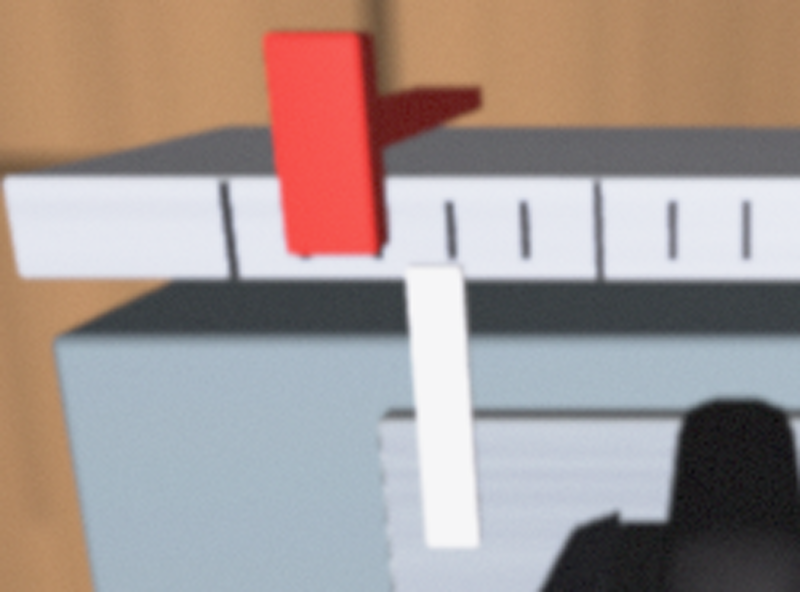

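The pointer tip is at column 187 and the band's middle at column 154, so about 13.8 mm remain (ray-plane gives 13.9 mm).

```bash
python3 -m crank '[[[0,0,-0.003],[0,0,0]],[[0,0,-0.007],[0,0,0]],[[0,0,-0.011],[0,0,0]],[[0,0,-0.0138],[0,0,0]],[[0,0,-0.0138],[0,0,0]]]' && python3 -m crank '[[[0,0,0],[0,0,0]],[[0,0,0],[0,0,0]],[[0,0,0],[0,0,0]],[[0,0,0],[0,0,0]],[[0,0,0],[0,0,0]]]'
python3 - <<'E'
from h import *
import cv2
im=ctrl.camera("wrist")[:,:,::-1]; cv2.imwrite("pics/wrist10.png",im)
im=im[100:285,50:300]
cv2.imwrite("pics/w10c.png",cv2.resize(im,None,fx=3.2,fy=3.2,interpolation=cv2.INTER_CUBIC))
cv2.imwrite("pics/scene10.png",cv2.resize(ctrl.camera("scene")[190:310,250:430,::-1],None,fx=4,fy=4,interpolation=cv2.INTER_CUBIC))
s=ctrl.read_state();print(s["tcp_pos"],s["qvel"])
E
```

```text
clock: 13.55
tcp_pos: [0.4578, 0.2724, 0.0958]
eef_rot: [0.709, -0.009, 0.705, 0.01]
wrist_force: [12.3, 2.5, -5.3]
opening: 0.0157
clock: 13.97
tcp_pos: [0.4582, 0.2725, 0.0958]
eef_rot: [0.709, -0.009, 0.705, 0.01]
wrist_force: [13.2, 2.1, -4.1]
opening: 0.0157
[0.45823304 0.27246462 0.09584075] [-7.42170762e-04 -9.21489568e-05 -5.91593271e-04  3.87156403e-04
 -2.44483124e-03 -2.76091642e-04]
```

View pics/w10c.png

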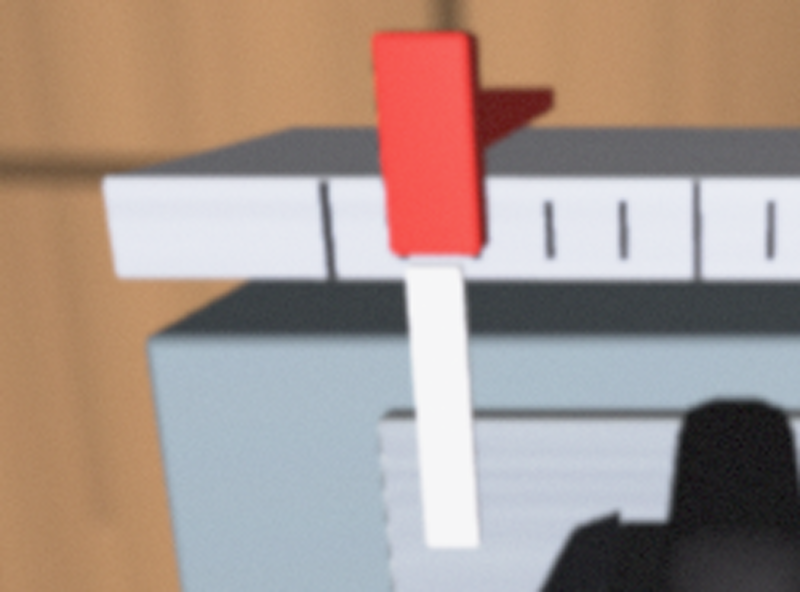

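View pics/scene10.png

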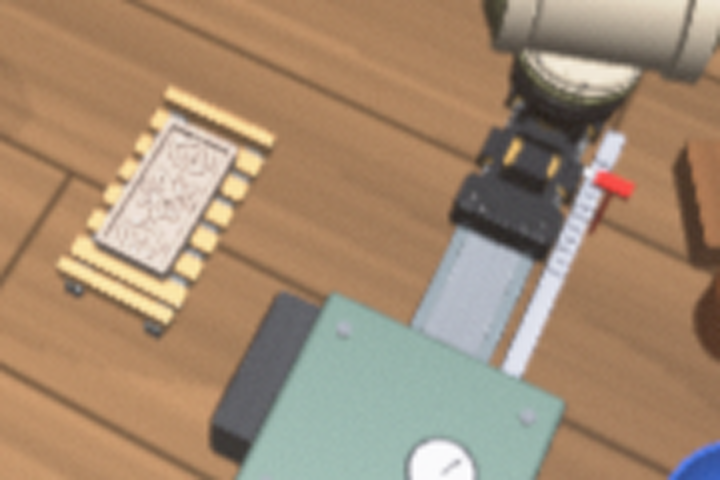

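The pointer (crop column 435) is centred under the red band (392–482), and the tile is square on the stand. I'll hold for about 0.8 s and check for drift.

```bash
python3 -m crank '[[[0,0,0],[0,0,0]],[[0,0,0],[0,0,0]],[[0,0,0],[0,0,0]],[[0,0,0],[0,0,0]],[[0,0,0],[0,0,0]]]' && python3 -m crank '[[[0,0,0],[0,0,0]],[[0,0,0],[0,0,0]],[[0,0,0],[0,0,0]],[[0,0,0],[0,0,0]],[[0,0,0],[0,0,0]]]'
python3 - <<'E'
from h import *
import cv2
im=ctrl.camera("wrist")[:,:,::-1]
cv2.imwrite("pics/w11c.png",cv2.resize(im[100:285,50:300],None,fx=3.2,fy=3.2,interpolation=cv2.INTER_CUBIC))
E
```

```text
clock: 14.48
tcp_pos: [0.4582, 0.2725, 0.0959]
eef_rot: [0.71, -0.009, 0.705, 0.01]
wrist_force: [12.4, 2.5, -5.8]
opening: 0.0158
clock: 14.9
tcp_pos: [0.4582, 0.2725, 0.0958]
eef_rot: [0.71, -0.009, 0.705, 0.01]
wrist_force: [11.8, 2.0, -4.3]
opening: 0.0154
```

View pics/w11c.png

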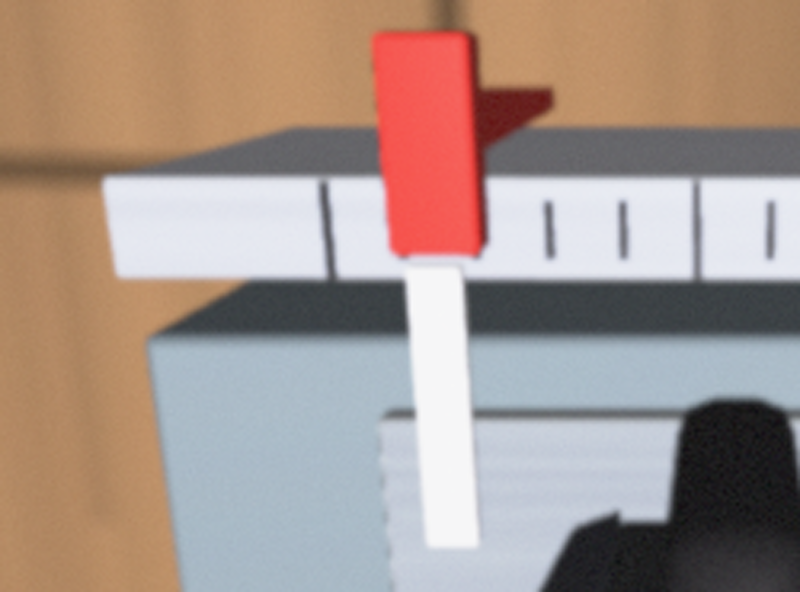

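There is no drift: the pointer is still centred in the band, so I'm handing in.

```bash
python3 -c "
from plant import ctrl
print(ctrl.sign_off())"
```

```text
the job is handed in; nothing more can be done
None
```

The grey tile is on the stand and let go, and the gate is held with its pointer in the red band. I handed the job in at about 15 s while still gripping the handle.

- **Tile:** I pinched it at 27 N, lowered it until it just touched (about 7 N at the wrist) and released it. The last wrist picture put it about 1 mm from the stand's middle, flat and square. The final scene picture shows it unmoved.
- **Gate:** I gripped the handle at 40 N and pulled it out about 75 mm. The pointer lines up with the middle of the band in two pictures about 1 s apart, with no drift, and the spring pull reads about 12 N.
- **Disagreement:** estimates of the band's distance from the different views ranged from 74 to 77 mm. I set the final position by lining up the pointer and band in the close wrist view.
- **Not checked:** I did not measure the fired tiles or the other things again at the end. They looked undisturbed in the pictures I took after the tile was lifted, and no unexpected contact force showed up.

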